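# Set the trim stop to its gauge mark with the knurled wheel

### The arm

A 6-joint arm with a two-finger parallel gripper is mounted at the origin on the work surface. World frame = base frame: x ahead of the robot, y to its left, z up, the work surface at z = 0. Lengths are in m, angles in rad, forces in N, time in s.
With the tool pointing down it reaches from about 0.425 to 0.95 m from the base axis. Payload 3.5 kg.
Tool frame: the origin (TCP) lies midway between the tips of the shut fingers; the grasp point (between the pads) lies grasp_offset behind it (grasp_offset is the distance from the TCP to the grasp point, in m); z points along the fingers, y is the direction in which the jaws open and shut (so a half turn about z gives the same grasp; the last joint's range is limited). The gripper opens to 85 mm and grips with 20 to 120 N. Pads are 22 mm wide; open, the fingers measure 114 mm over their backs; the gripper's body (76 mm by 85 mm) begins 54 mm behind the grasp point. The pads swing forward as they close: fully open they stand 13 mm farther back than shut.
Start: joints at [1.155, 0.286, 1.577, -0, 1.279, -0.15], TCP at [0.177, 0.651, 0.231] pointing down, gripper open.
Joint ranges: [-2.77, 2.77], [-0.9, 2.22], [0.21, 2.48], [-1.53, 4.67], [0.24, 2.81], [-2.84, 2.84]. Speed limits (rad/s): [2.79, 2.79, 3.14, 3.14, 3.14, 3.14].

### API

Orientations are given as a unit quaternion [x, y, z, w].
In Python, from plant import * gives the robot as it stands.
- The arm moves only by the tool jog_arm, never from a script. Its argument "targets" is text: rows parted by semicolons, each of 7 numbers parted by spaces: the shift along the world's x, y, z in mm, then the turn, a rotation vector about the world's x, y, z in degrees, then the gripper's target within -1 to 1 (fully open at 1, half-way at 0, shut at -1). A call has 1 to 10 rows; each row shifts and turns the pose as measured when the row begins; what a row does not reach is not made up. A row lasts 1/12 s, in which the tool goes at most 41.7 mm and 7.16 degrees, less where a joint would pass 70% of its speed; a pose out of reach is approached as far as the arm can. A call with a gripper value outside its range is refused whole. The fingers move at their own pace and stop on an object; "force" is the grip in N (left out, the last holds). Time passes only in rows, so rows that do not move let the fingers close. It gives the time, the measured TCP pose, the force and the opening at its end, in the units of the state.
- get_state(): the state, without advancing time (a new reading comes with each control period).
- read_camera(name): name is "scene" or "top" or "wrist"; returns a dict with "pixels" (400x640x3 uint8, blue, green, red), "mtx" (3x3 intrinsics, pixels), "world_from_camera" (4x4, takes a point from camera to world coordinates). Camera axes: x right, y up, looking along -z (the intrinsics and any distortion apply to the point x, -y, -z); pixel columns grow to the right and rows downward; lengths in m; the calibration is good to about 2 mm. A picture is of the moment at which its call begins. There is no depth.
- sign_off(): hands the job in, once; it reports no verdict.
Trained networks look in a picture, given as the dict that the camera call returned (one of the last four; its "shot" number tells which), for a name from the list of things; names that differ only in an ending like _2 or _b are one class to them, and where a whole thing is asked for, a point or a joint stands for the part that bears it (a point fixed in the world has none). Each returns a list of dicts, best first, with "p" (0 to 1); they miss things now and then, are a little off and sometimes report something else, mostly with a low value. They report only what shows in the picture. A call takes as long as a camera call.
- spot_in(target, picture): "uv" ([column, row] in pixels, amid what is visible of it).
- silhouettes(target, picture): "mask" (400x640 bool, what is visible of it) and "uv" ([column, row] in pixels, amid what is visible of it).
- mark_of(target, picture): "uv" ([column, row] in pixels: a listed point, or the origin of a listed thing).
The state is a dict: "time": time; "qpos": joint angles; "dq": joint speeds; "joint_efforts": joint torques, N m; "eef_pos": TCP position; "tcp_rot": TCP orientation; "contact_force": force on the tool from outside, world axes, zero at the start; "wrist_torque": the same for the moment, N m; "opening": opening from 0.0 (shut) to 1.0 (fully open).
Only numpy, scipy, OpenCV 4.12 (cv2) and the standard library are available. Lean on these libraries where they do the work, as an engineer would, in place of code of your own. Each camera call takes 0.05 s, during which the arm holds its last target.

### The job

Close the gap of the trim stop to its gauge mark: with a fingertip on top of the knurled adjuster wheel, roll the wheel towards the steel end block, in as many strokes as it takes, until the slide's pointer stands within the width of the dark gauge line, then take the finger away. Move the slide only by its wheel, never by pushing the slide itself; pick nothing up, and leave the things lying around where they are.

Things in the scene. Friction and masses are not known exactly. Their poses are not given: they have to be found in the camera images.
- trim_stop: Grey trim stop, fixed; origin on the bench. Its x axis is the closing direction, from wheel to steel end block; y is the wheel's axle; z up. Base 260 mm (x) by 117 mm (y -75 to +42), 10 mm high. Axle at x -80 mm, y 0, 66 mm up, between two cheeks (x -105 to -55, outer faces y +-26 mm) 80 mm high. End block 60 mm high, 60 mm wide, face at x +60 mm.
- wheel_top (a point): Topmost point of the knurled steel wheel at rest, 98 mm above the bench, over the middle of its axle; axes as the trim stop. Wheel 64 mm in diameter, 24 mm wide, 18 mm proud of the cheeks. Wheel, cheeks and slide stand on a sprung plate: pressed from above it sinks by up to 6 mm (1.6 N to start, then 1.2 N per mm; about 6 N at 4 mm), and rises again.
- stop_slide: Steel slide block between wheel and end block, 24 mm (x) by 60 mm (y) by 30 mm high, top 55 mm above the bench, geared to the wheel; origin at its foot in the middle of its leading face (the face towards the end block). Not to be touched by the robot.
- pointer (a point): Tip of the dark pointer blade, 3 mm wide, that sticks out to the -y side from the slide's leading face over the gauge tab; the point is on the blade's underside at its end, 42 mm above the bench.
- gauge_mark (a point): Middle of the dark line, 5 mm wide, across the top of the aluminium gauge tab (30 by 26 mm, top 36 mm above the bench) that is fixed on the base beside the slide's path; axes as the trim stop, x = closing direction. The job is done when the pointer has the same x as this point.
- clip_a_center (a point): Centre of an orange clip housing, 46 by 28 by 26 mm, loose on the bench (bystander).
- clip_b_center (a point): Centre of the other orange clip housing, same size, loose on the bench (bystander).
- funnel: Yellow funnel standing mouth down, 96 mm across, 100 mm high; origin under its middle (bystander).
- valve_knob: Black valve knob, 48 mm across, 32 mm high; origin under its middle (bystander).
- anvil_block: Loose steel trimming anvil block, 70 by 45 by 38 mm high; origin under its middle (bystander).
- scraper: Straight deburring scraper with a round handle, 150 mm long, lying on the bench (bystander).
- bushing: Brass bushing, 34 mm across, 22 mm high; origin under its middle (bystander).
- adjuster_wheel: The knurled wheel; origin at its centre, y along the axle. Dragging a fingertip over its top in the trim stop's +x direction, towards the end block, closes the gap; in -x it reopens. 1 rad (32 mm of rim) moves the slide 10 mm. It turns by friction under the finger, needs about 1.3 N along the rim, and stays where it is left.

How it is judged:
By the outcome, as a careful person would: the job done as asked, in the order asked, and still so for the second after the job is handed in, with the robot touching nothing.
It also fails if it takes over 48 s, if anything falls off the work surface, if the arm or the gripper's body presses on something with over 40 N, if the wrist force passes 120 N, or if a joint passes its speed limit or range.

## Working session

There is one attempt and no reset: what is moved stays moved. The work goes in short steps, Python scripts to look and compute and a tool call to move; the robot and the scene stay as the last step left them, time stands still between calls to the robot, and variables do not carry over. Pictures are saved under pics/ and viewed, and the job is handed in when it is done.

Besides the shell and the picture viewer there is one more tool, called after "Request:" as name(argument=value, ...) on one line, values as JSON. jog_arm: Moves the arm, as the interface text tells. Its arguments: {"type":"object","properties":{"targets":{"type":"string"},"force":{"type":"number"}},"required":["targets"]}

```bash
ls; mkdir -p pics; cat > h.py <<'E'
from plant import *
import numpy as np, cv2
def ray(pic,uv):
    M=np.array(pic["world_from_camera"]);K=np.array(pic["mtx"])
    d=np.linalg.inv(K)@np.array([uv[0],uv[1],1.0]); d=np.array([d[0],-d[1],-d[2]])
    return M[:3,3],M[:3,:3]@d
def onz(pic,uv,z):
    o,d=ray(pic,uv); return o+d*(z-o[2])/d[2]
def proj(pic,p):
    M=np.array(pic["world_from_camera"]);K=np.array(pic["mtx"])
    c=np.linalg.inv(M)@np.append(p,1); q=K@np.array([c[0],-c[1],-c[2]]); return q[:2]/q[2]
E
python3 - <<'E'
from h import *
s=get_state();print(s)
for n in ["scene","top"]:
    p=read_camera(n);cv2.imwrite(f"pics/{n}0.png",p["pixels"])
    print(n,[k for k in p])
    for t,z in [("trim_stop",0),("wheel_top",.098),("pointer",.042),("gauge_mark",.036),("stop_slide",.025),("adjuster_wheel",.066)]:
        for r in mark_of(t,p)[:2]: print(t,r["p"],np.round(r["uv"],1),onz(p,r["uv"],z).round(4))
E
```

```text
pics
{'time': 0.0, 'qpos': array([ 1.15501907e+00,  2.87181765e-01,  1.57819638e+00, -1.25847001e-05,
        1.27862967e+00, -1.49987049e-01]), 'dq': array([ 1.72518434e-03, -4.34128873e-04, -2.45183057e-05, -8.87428258e-05,
       -1.23821973e-03,  2.27476058e-03]), 'joint_efforts': array([-1.25900737e-03, -4.05976260e+01, -2.92625999e+01, -1.97887061e-04,
        5.86518217e-03, -1.38714213e-05]), 'eef_pos': array([0.17699443, 0.65068398, 0.22992597]), 'tcp_rot': array([ 1.32502370e-01,  9.91181953e-01, -1.16126765e-03, -3.31281441e-04]), 'contact_force': array([-0.20177062, -0.41562345,  0.00768205]), 'wrist_torque': array([-0.00464632,  0.01444933,  0.03132574]), 'opening': 1.0015003755427827}
scene ['pixels', 'mtx', 'world_from_camera', 'shot']
trim_stop 0.95 [310.6 231.3] [0.5636 0.0358 0.    ]
wheel_top 0.6 [274.8 235.9] [ 0.5991 -0.0476  0.098 ]
wheel_top 0.58 [379.1 247.9] [0.6996 0.1087 0.098 ]
pointer 0.59 [326.9 238.3] [0.6143 0.0484 0.042 ]
gauge_mark 0.54 [341.2 226.5] [0.5991 0.0869 0.036 ]
stop_slide 0.69 [305.8 226. ] [0.562  0.0267 0.025 ]
adjuster_wheel 0.58 [310.1 229.8] [0.5966 0.0217 0.066 ]
top ['pixels', 'mtx', 'world_from_camera', 'shot']
pointer 0.6 [316.5 191.3] [0.617  0.0463 0.042 ]
pointer 0.54 [237.2 200.8] [0.5935 0.2392 0.042 ]
gauge_mark 0.42 [298.5 195.9] [0.6067 0.0904 0.036 ]
stop_slide 0.9 [325.7 217.7] [0.5543 0.0237 0.025 ]
stop_slide 0.26 [375.8 149.6] [ 0.7279 -0.1042  0.025 ]
adjuster_wheel 0.72 [352.9 201.6] [ 0.5868 -0.0401  0.066 ]
```

View pics/scene0.png

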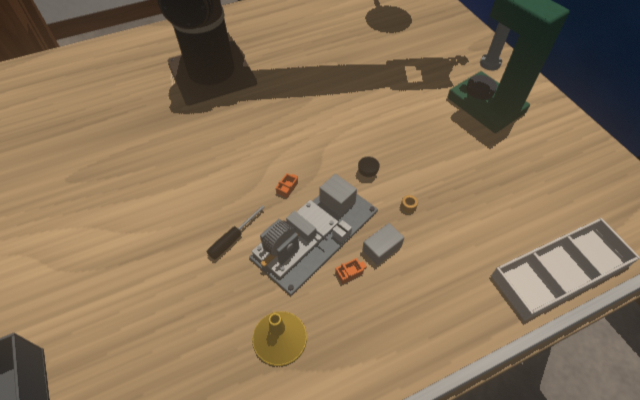

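View pics/top0.png

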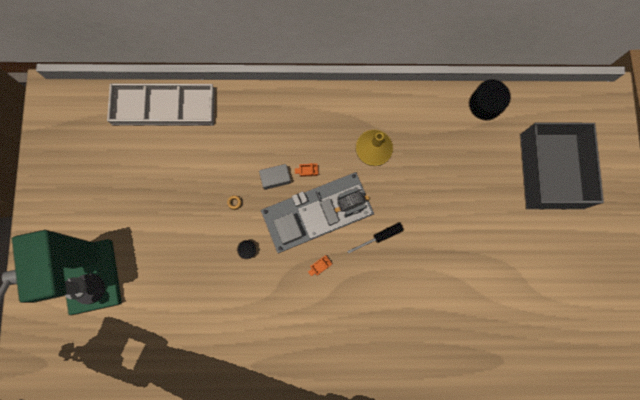

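The top view shows the stop running from the wheel at about (352,202) to the end block at about (288,228). I'll zoom in and fit its pose.

```bash
python3 - <<'E'
from h import *
for n,(a,b,c,d) in {"top":(250,160,385,260),"scene":(235,165,390,300)}.items():
    p=read_camera(n);im=p["pixels"][b:d,a:c]
    k=5 if n=="top" else 4
    cv2.imwrite(f"pics/{n}z.png",cv2.resize(im,None,fx=k,fy=k,interpolation=cv2.INTER_CUBIC))
    print(p["mtx"],np.round(p["world_from_camera"],3))
    for t in ["trim_stop","adjuster_wheel","stop_slide"]:
        for r in silhouettes(t,p)[:2]:
            m=r["mask"].astype(np.uint8); print(n,t,r["p"],np.round(r["uv"],1),m.sum(),cv2.boundingRect(m))
            if r["p"]>.5: print(cv2.minAreaRect(np.argwhere(m)[:,::-1].astype(np.float32)))
E
```

```text
[[518.72514737   0.         315.80544979]
 [  0.         518.72514737 202.46065746]
 [  0.           0.           1.        ]] [[-4.000e-03  9.830e-01 -1.830e-01  3.580e-01]
 [-1.000e+00 -1.000e-03  2.000e-02  7.400e-02]
 [ 2.000e-02  1.830e-01  9.830e-01  1.284e+00]
 [ 0.000e+00  0.000e+00  0.000e+00  1.000e+00]]
top trim_stop 0.88 [317.1 213. ] 4580 (261, 173, 112, 79)
((317.25018310546875, 211.86483764648438), (46.55759048461914, 105.26110076904297), 68.08513641357422)
top adjuster_wheel 0.92 [352.1 203.1] 350 (337, 192, 28, 20)
((350.72412109375, 200.81033325195312), (13.55575942993164, 27.482912063598633), 68.19859313964844)
top adjuster_wheel 0.44 [298.7 199.1] 155 (292, 192, 15, 15)
top stop_slide 0.65 [331.3 208.3] 280 (320, 197, 48, 27)
((343.9638671875, 210.2768096923828), (24.31962013244629, 47.34086608886719), 87.1375961303711)
[[443.55967261   0.         323.55558004]
 [  0.         443.55967261 203.87850808]
 [  0.           0.           1.        ]] [[ 0.426 -0.748  0.509  0.996]
 [ 0.905  0.352 -0.24  -0.138]
 [-0.     0.563  0.827  0.784]
 [ 0.     0.     0.     1.   ]]
scene trim_stop 0.9 [311.2 234.3] 6959 (249, 174, 129, 121)
((310.9864196777344, 230.40072631835938), (65.5110092163086, 126.29425811767578), 46.19348907470703)
scene adjuster_wheel 0.92 [276.5 235.7] 676 (262, 220, 34, 36)
((276.836181640625, 236.39114379882812), (21.789939880371094, 36.098777770996094), 38.367488861083984)
scene adjuster_wheel 0.58 [308.2 238.1] 6784 (250, 175, 127, 120)
((310.2689514160156, 230.22760009765625), (65.20084381103516, 124.851318359375), 45.430789947509766)
scene stop_slide 0.68 [299.5 227.3] 636 (261, 211, 66, 55)
((286.5816650390625, 234.7685089111328), (38.69709396362305, 69.98957061767578), 66.91486358642578)
```

View pics/topz.png

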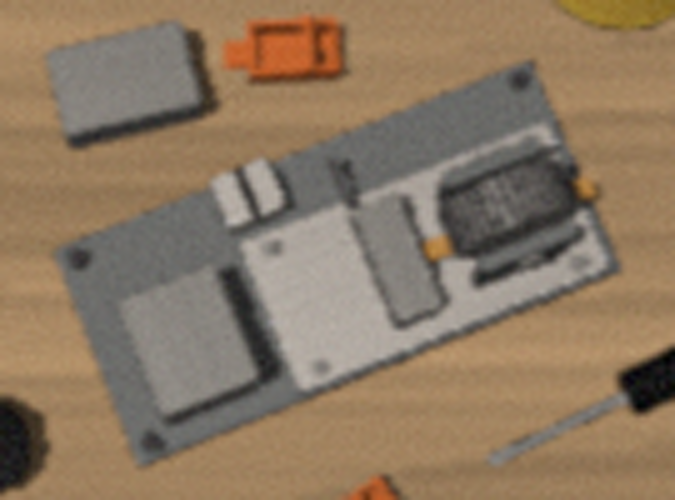

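View pics/scenez.png

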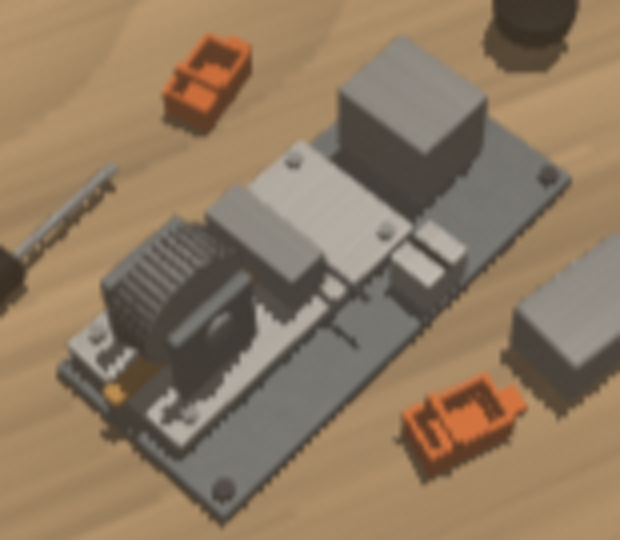

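```bash
cat >> h.py <<'E'
def l2w(P,l): # P=[x,y,th]
    c,s=np.cos(P[2]),np.sin(P[2]); return np.array([P[0]+c*l[0]-s*l[1],P[1]+s*l[0]+c*l[1],l[2]])
def w2l(P,w):
    c,s=np.cos(P[2]),np.sin(P[2]); d=np.array(w[:2])-P[:2]; return np.array([c*d[0]+s*d[1],-s*d[0]+c*d[1],w[2]])
E
python3 - <<'E'
from h import *
from scipy.optimize import least_squares
b=.01
L={"top":[((533,62),(-.13,-.075,b)),((55,252),(.13,-.075,b)),((140,465),(.13,.042,b)),((618,270),(-.13,.042,b)),((125,298),(.06+.06,-.03,.06))][:4],
"scene":[((225,515),(-.13,-.075,b)),((572,180),(.13,-.075,b)),((62,368),(-.13,.042,b)),((338,92),(.06,.03,.06)),((487,98),(.0+.06+.0,-.03,.06))][:4]}
off={"top":(250,160,5),"scene":(235,165,4)}
pics={n:read_camera(n) for n in off}
def res(P,ns):
    r=[]
    for n in ns:
        a,c,k=off[n]
        for uv,l in L[n]:
            r.append(proj(pics[n],l2w(P,l))-(np.array([a+(uv[0]+.5)/k-.5,c+(uv[1]+.5)/k-.5])))
    return np.concatenate(r)
for ns in (["top"],["scene"],["top","scene"]):
    f=least_squares(res,[.58,.02,1.9],args=(ns,),loss="soft_l1"); print(ns,f.x.round(4),np.round(f.fun,1))
P=f.x
np.save("P.npy",P)
print("wheel",l2w(P,(-.08,0,.098)),"dir",np.cos(P[2]),np.sin(P[2]))
for n in off:
    p=pics[n]
    for t,z in [("pointer",.042),("gauge_mark",.036),("stop_slide",.025)]:
        for r in mark_of(t,p)[:2]: print(n,t,r["p"],np.round(r["uv"],1),w2l(P,onz(p,r["uv"],z)).round(4))
    im=p["pixels"].copy();a,c,k=off[n]
    im=cv2.resize(im,None,fx=4,fy=4,interpolation=cv2.INTER_CUBIC)
    for l in [(x,y,b) for x in(-.13,.13) for y in (-.075,.042)]+[(-.08,y,.098) for y in(-.012,.012)]+[(x,y,.08) for x in(-.105,-.055) for y in (-.026,.026)]+[(.06,y,.06) for y in (-.03,.03)]:
        u=proj(p,l2w(P,l)); cv2.circle(im,tuple(int(v) for v in (u+.5)*4),3,(0,0,255),-1)
    w=(235,165,390,300) if n=="scene" else (250,160,385,260)
    cv2.imwrite(f"pics/{n}fit.png",im[w[1]*4:w[3]*4,w[0]*4:w[2]*4])
E
```

```text
['top'] [0.5564 0.0375 1.9551] [-0.1 -0.5 -0.5 -0.4 -0.2  0.6  1.3  0.2]
['scene'] [0.5596 0.0368 1.9559] [ 0.   1.4  1.2 -0.8 -1.6 -0.1  0.1 -0.5]
['top', 'scene'] [0.5579 0.0372 1.9571] [-0.1 -1.1 -0.4 -0.8 -0.   0.1  1.4 -0.5 -0.   0.5  1.  -1.5 -1.6 -0.9
 -0.1 -1.3]
wheel [ 0.5879959 -0.0368864  0.098    ] dir -0.37672676609995026 0.9263244268094594
top pointer 0.63 [317.5 195. ] [-0.0126 -0.0487  0.042 ]
top gauge_mark 0.6 [301.2 196.8] [ 0.0256 -0.0607  0.036 ]
scene pointer 0.82 [325.1 238.2] [-0.0131 -0.0538  0.042 ]
scene pointer 0.56 [299.9 228.3] [-0.03   -0.0027  0.042 ]
scene gauge_mark 0.61 [343.9 228.7] [ 0.0303 -0.0642  0.036 ]
scene stop_slide 0.6 [304.  224.9] [-0.0119  0.0046  0.025 ]
```

```bash
python3 -c "
import cv2,numpy as np
a=cv2.imread('pics/topfit.png');b=cv2.imread('pics/scenefit.png')
cv2.imwrite('pics/topfit2.png',a)"
```

```text
(no output)
```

View pics/topfit.png

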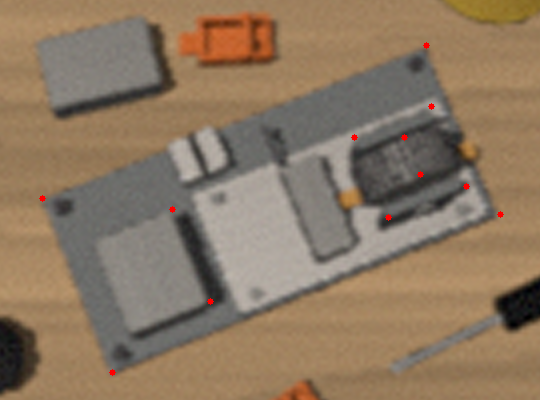

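View pics/scenefit.png

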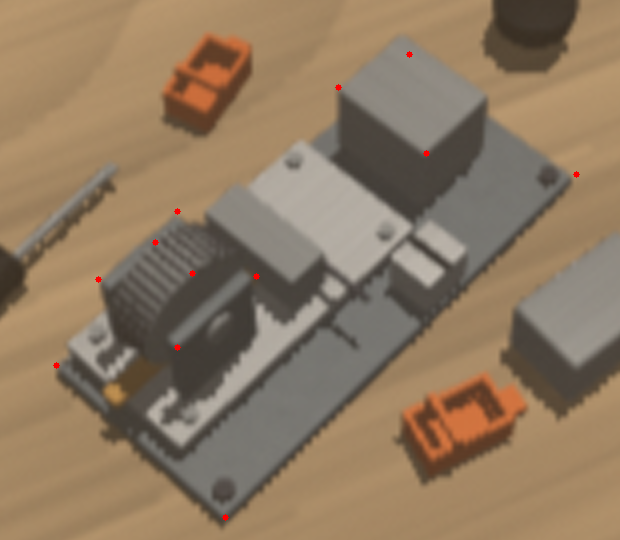

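```bash
python3 - <<'E'
from h import *
for n in ["scene","top"]:
    p=read_camera(n); print(n,proj(p,get_state()["eef_pos"]),proj(p,np.array([0,0,0.])), p["world_from_camera"][:3,3])
    if n=="top":
        for uv in [(15,230),(120,310),(90,240),(65,310)]: print(uv,onz(p,uv,0),onz(p,uv,.25))
        cv2.imwrite("pics/top1.png",p["pixels"])
p=read_camera("scene")
for uv in [(450,95),(490,130),(528,105),(500,15),(570,15)]: print(uv,onz(p,uv,0),onz(p,uv,.25))
p=read_camera("wrist");cv2.imwrite("pics/w0.png",p["pixels"])
E
```

```text
scene [476.08776234 -38.02235299] [211.86538306  72.27243922] [ 0.99599158 -0.13845921  0.78393784]
top [  2.74591695 396.75767343] [337.44124414 456.59929688] [0.35792783 0.07350542 1.28392177]
(15, 230) [0.5285943 0.7893444 0.       ] [0.49536282 0.64995916 0.25      ]
(120, 310) [0.33411401 0.51990375 0.        ] [0.33875094 0.43298289 0.25      ]
(90, 240) [0.50342626 0.60413062 0.        ] [0.4750954  0.50080945 0.25      ]
(65, 310) [0.33475499 0.65110458 0.        ] [0.33926711 0.53863683 0.25      ]
(450, 95) [3.45893269e-01 5.26519016e-01 1.11022302e-16] [0.55321146 0.31445558 0.25      ]
(490, 130) [0.48948776 0.54374119 0.        ] [0.65101326 0.32618555 0.25      ]
(528, 105) [ 4.60293936e-01  6.83410694e-01 -1.11022302e-16] [0.63112943 0.42131405 0.25      ]
(500, 15) [0.11761992 0.86244281 0.        ] [0.39773513 0.54325232 0.25      ]
(570, 15) [0.20744789 1.05301957 0.        ] [0.45891671 0.67305361 0.25      ]
```

View pics/w0.png

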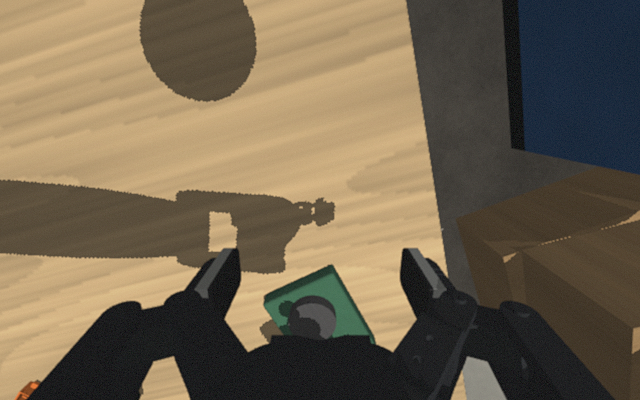

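Request:
jog_arm(targets="0 -40 0 0 0 0 -1;0 -40 0 0 0 0 -1;0 -40 0 0 0 0 -1;0 -40 0 0 0 0 -1;0 -40 0 0 0 0 -1;30 -28 0 0 0 0 -1;30 -28 0 0 0 0 -1;30 -28 0 0 0 0 -1;30 -28 0 0 0 0 -1;25 -32 0 0 0 0 -1", force=60)

```text
time: 2.53
eef_pos: [0.3188, 0.2981, 0.2258]
tcp_rot: [0.125, 0.992, -0.001, -0.0]
contact_force: [-0.1, 0.3, -0.3]
opening: -0.0
```

Request:
jog_arm(targets="25 -32 0 0 0 4 -1;25 -32 0 0 0 4 -1;25 -32 0 0 0 4 -1;25 -32 0 0 0 4 -1;25 -32 0 0 0 4 -1;25 -32 0 0 0 4 -1;25 -32 0 0 0 4 -1;25 -32 0 0 0 4 -1;25 -32 0 0 0 4 -1;25 -32 0 0 0 3 -1")

```text
time: 3.37
eef_pos: [0.5722, -0.033, 0.2302]
tcp_rot: [-0.228, 0.974, 0.001, 0.006]
contact_force: [0.8, 0.2, -0.2]
opening: 0.001
```

```bash
python3 - <<'E'
from h import *
from scipy.spatial.transform import Rotation as R
s=get_state();P=np.load("P.npy");print(s["time"],s["eef_pos"],R.from_quat(s["tcp_rot"]).as_matrix().round(3),s["qpos"].round(2),"local",w2l(P,s["eef_pos"]))
p=read_camera("wrist");cv2.imwrite("pics/w1.png",p["pixels"])
for t,z in [("wheel_top",.098),("pointer",.042),("gauge_mark",.036),("stop_slide",.025)]:
    for r in mark_of(t,p)[:2]: print(t,r["p"],np.round(r["uv"],1),onz(p,r["uv"],z).round(4),w2l(P,onz(p,r["uv"],z)).round(4))
E
```

```text
3.3667 [ 0.57223198 -0.03296384  0.23016353] [[-0.896 -0.444  0.011]
 [-0.444  0.896  0.005]
 [-0.012 -0.    -1.   ]] [-0.24  0.06  1.84  0.01  1.24 -2.27] local [-0.07042774  0.01312477  0.23016353]
wheel_top 0.73 [311.3 200. ] [ 0.5899 -0.0361  0.098 ] [-0.08   -0.0021  0.098 ]
wheel_top 0.37 [309.8 188.5] [ 0.5793 -0.0429  0.098 ] [-0.0823  0.0103  0.098 ]
pointer 0.73 [362.2 226.9] [0.6121 0.0463 0.042 ] [-0.012  -0.0537  0.042 ]
pointer 0.31 [393.5 230.4] [0.5983 0.0855 0.042 ] [ 0.0295 -0.0556  0.042 ]
gauge_mark 0.86 [391.3 229.3] [0.6    0.0848 0.036 ] [ 0.0282 -0.0569  0.036 ]
stop_slide 0.9 [366.5 185.6] [0.5639 0.0287 0.025 ] [-0.0102 -0.0023  0.025 ]
stop_slide 0.26 [480.2 258.6] [0.5863 0.2272 0.025 ] [ 0.1652 -0.0979  0.025 ]
```

View pics/w1.png

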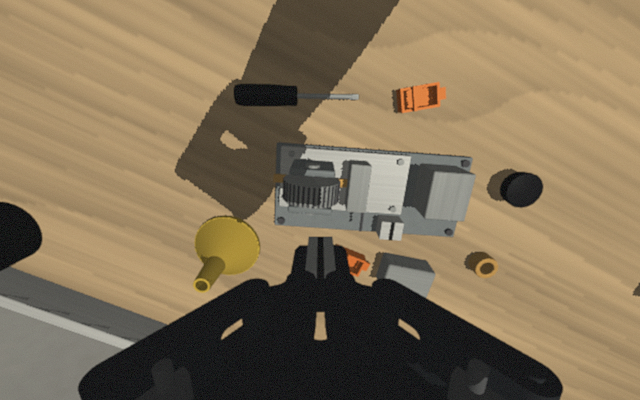

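Request:
jog_arm(targets="12 -10 -30 0 0 -2 -1;12 -10 -30 0 0 -2 -1;0 0 -25 0 0 0 -1;0 0 -15 0 0 0 -1;0 0 0 0 0 0 -1")

```text
time: 4.03
eef_pos: [0.5943, -0.0442, 0.1314]
tcp_rot: [-0.195, 0.981, 0.0, 0.01]
contact_force: [-0.5, -0.2, -0.3]
opening: -0.003
```

Request:
jog_arm(targets="2 -9 -14 0 0 0 -1;0 0 -14 0 0 0 -1;0 0 -7 0 0 0 -1;0 0 0 0 0 0 -1")

```text
time: 4.37
eef_pos: [0.5964, -0.0506, 0.0974]
tcp_rot: [-0.198, 0.98, -0.001, 0.011]
contact_force: [-0.7, 0.2, 0.1]
opening: -0.003
```

Request:
jog_arm(targets="1 -3 -3 0 0 0 -1;0 0 -1 0 0 0 -1;0 0 0 0 0 0 -1")

```text
time: 4.62
eef_pos: [0.5988, -0.054, 0.096]
tcp_rot: [-0.198, 0.98, -0.002, 0.013]
contact_force: [-0.4, -0.0, -0.8]
opening: 0.003
```

Request:
jog_arm(targets="0 0 -2 0 0 0 -1;-3 6 -1 0 0 0 -1;-3 6 0 0 0 0 -1;-3 6 0 0 0 0 -1")

```text
time: 4.95
eef_pos: [0.5935, -0.0386, 0.0976]
tcp_rot: [-0.198, 0.98, -0.006, 0.018]
contact_force: [1.0, -0.6, 2.4]
opening: -0.005
```

Request:
jog_arm(targets="-3 3 -4 0 1 0 -1;-3 6 -3 0 1 0 -1;-3 6 -2 0 0 0 -1")

```text
time: 5.2
eef_pos: [0.5868, -0.0225, 0.0929]
tcp_rot: [-0.198, 0.98, -0.004, 0.003]
contact_force: [-0.5, -1.1, 5.8]
opening: 0.003
```

```bash
cat >> h.py <<'E'
def rep():
    from scipy.spatial.transform import Rotation as R
    s=get_state();P=np.load("P.npy");l=w2l(P,s["eef_pos"]);f=s["contact_force"]
    c,sn=np.cos(P[2]),np.sin(P[2])
    print("t",round(s["time"],2),"off mm",((l-[-.08,0,.098])*1e3).round(1),"f local",np.round([c*f[0]+sn*f[1],-sn*f[0]+c*f[1],f[2]],1),"toolz",R.from_quat(s["tcp_rot"]).as_matrix()[:,2].round(3))
def look(n,tag=None):
    P=np.load("P.npy");p=read_camera(n)
    if tag: cv2.imwrite(f"pics/{tag}.png",p["pixels"])
    for t,z in [("pointer",.042),("gauge_mark",.036),("stop_slide",.025)]:
        for r in mark_of(t,p)[:1]: print(n,t,r["p"],np.round(r["uv"],1),(w2l(P,onz(p,r["uv"],z))*1e3).round(1))
    return p
E
python3 -c "
from h import *
rep();look('scene','s2')"
```

```text
t 5.2 off mm [13.8 -4.3 -5.1] f local [-0.8  0.8  5.8] toolz [ 0.008 -0.007 -1.   ]
scene pointer 0.61 [330.2 235.5] [ -2. -57.  42.]
scene gauge_mark 0.74 [346.2 227.9] [ 34.7 -66.3  36. ]
scene stop_slide 0.91 [307.6 227.7] [-11.8  -5.3  25. ]
```

Request:
jog_arm(targets="-3 5 -1 0 0 0 -1;-3 4 -1 0 0 0 -1;0 0 12 0 0 0 -1;3 -12 10 0 0 0 -1;4 -14 0 0 0 0 -1;3 -14 0 0 0 0 -1;0 0 0 0 0 0 -1")

```text
time: 5.98
eef_pos: [0.5872, -0.0509, 0.1119]
tcp_rot: [-0.2, 0.98, -0.0, -0.001]
contact_force: [0.8, -0.2, -0.6]
opening: -0.005
```

```bash
python3 -c "
from h import *
rep();p=look('scene');q=look('top');w=look('wrist')
a=cv2.resize(p['pixels'][190:270,250:370],None,fx=5,fy=5,interpolation=cv2.INTER_CUBIC)
cv2.imwrite('pics/c3.png',a)
a=cv2.resize(w['pixels'],None,fx=1,fy=1);cv2.imwrite('pics/w3.png',a)
"
```

```text
t 5.98 off mm [-12.7   6.   13.9] f local [-0.5 -0.7 -0.6] toolz [-0.002 -0.001 -1.   ]
scene pointer 0.72 [333.7 233.9] [  5.2 -59.6  42. ]
scene gauge_mark 0.54 [342.1 229.2] [ 27.  -62.3  36. ]
scene stop_slide 0.81 [307.1 222.5] [-3.6  3.9 25. ]
top pointer 0.53 [311. 194.] [  1.2 -57.   42. ]
top gauge_mark 0.65 [301.  195.8] [ 25.1 -63.2  36. ]
top stop_slide 0.37 [377.3 144.6] [-203.8 -114.8   25. ]
wrist pointer 0.65 [419.4 278.2] [ -1. -57.  42.]
wrist gauge_mark 0.66 [446.5 276.4] [ 25.9 -58.7  36. ]
wrist stop_slide 0.97 [420.6 211.7] [-1.3 -0.6 25. ]
```

View pics/c3.png

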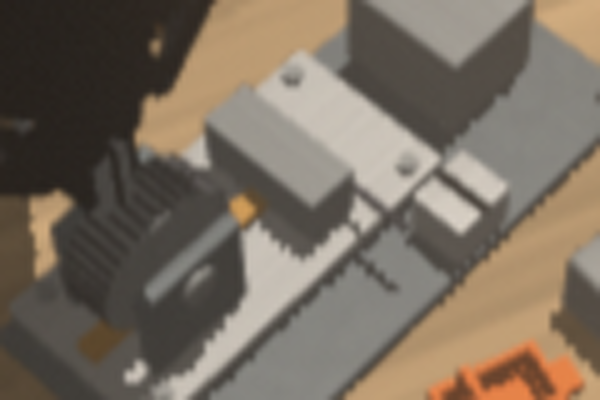

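View pics/w3.png

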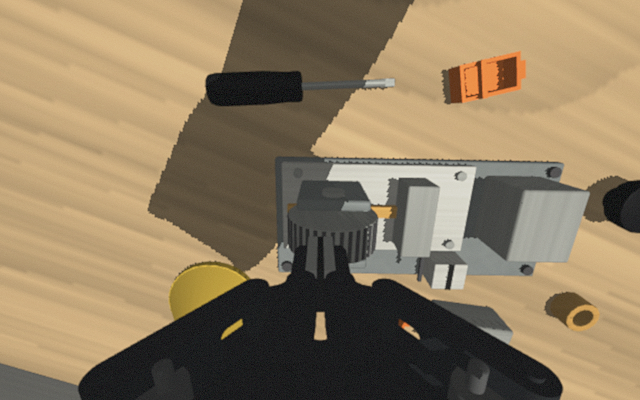

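Request:
jog_arm(targets="5 -4 -10 0 0 0 -1;4 0 -7 0 0 0 -1;0 0 -4 0 0 0 -1;-2 4 -3 0 0.5 0 -1;-2.5 6 -2 0 0.5 0 -1")

```text
time: 7.0
eef_pos: [0.5961, -0.0486, 0.0903]
tcp_rot: [-0.203, 0.979, -0.006, -0.008]
contact_force: [-6.5, -10.0, 16.7]
opening: 0.006
```

```bash
python3 -c "
from h import *
rep()"
```

```text
t 7.0 off mm [-13.9  -3.1  -7.7] f local [-6.8  9.8 16.7] toolz [-0.013 -0.016 -1.   ]
```

Request:
jog_arm(targets="-2 4 4 0 0 0 -1;-2 5 0 0 0 0 -1;-2 6 0 0 0 0 -1")

```text
time: 7.25
eef_pos: [0.5936, -0.0381, 0.0976]
tcp_rot: [-0.203, 0.979, -0.011, -0.006]
contact_force: [0.3, -1.7, 1.8]
opening: -0.002
```

```bash
python3 -c "
from h import *
rep()"
```

```text
t 7.25 off mm [-3.2 -4.7 -0.4] f local [-1.7  0.4  1.8] toolz [-0.008 -0.024 -1.   ]
```

Request:
jog_arm(targets="-2 4 -4 0.7 0 0 -1;-2 6 -2 0.7 0 0 -1;-2 6 -1 0 0 0 -1")

```text
time: 7.5
eef_pos: [0.588, -0.0223, 0.0919]
tcp_rot: [-0.204, 0.979, 0.001, -0.004]
contact_force: [-2.9, -1.3, 6.8]
opening: 0.001
```

```bash
python3 -c "
from h import *
rep()"
```

```text
t 7.5 off mm [13.5 -5.5 -6.1] f local [-0.1  3.1  6.8] toolz [-0.007 -0.    -1.   ]
```

Request:
jog_arm(targets="-3 6 1 0 0 0 -1;-3 4 0 0 0 0 -1;0 0 12 0 0 0 -1;3 -12 10 0 0 0 -1;4 -14 0 0 0 0 -1;3 -14 0 0 0 0 -1;0 0 0 0 0 0 -1")

```text
time: 8.08
eef_pos: [0.5895, -0.0519, 0.1123]
tcp_rot: [-0.205, 0.979, 0.004, -0.006]
contact_force: [0.3, -0.2, -0.6]
opening: -0.004
```

```bash
python3 -c "
from h import *
rep();p=look('scene');q=look('top');w=look('wrist')
a=cv2.resize(w['pixels'][150:310,270:570],None,fx=2.5,fy=2.5,interpolation=cv2.INTER_CUBIC)
cv2.imwrite('pics/w4.png',a)
"
```

```text
t 8.08 off mm [-14.5   4.2  14.3] f local [-0.3 -0.2 -0.6] toolz [-0.014  0.005 -1.   ]
scene pointer 0.83 [337.5 231.4] [ 14.4 -61.3  42. ]
scene gauge_mark 0.81 [344.1 227.1] [ 33.3 -62.1  36. ]
scene stop_slide 0.64 [313.7 217.8] [13.5  1.8 25. ]
top pointer 0.7 [307.7 197.5] [ 11.9 -52.   42. ]
top stop_slide 0.79 [317.6 218. ] [ 7.5  1.6 25. ]
wrist pointer 0.63 [431.8 277.7] [ 10. -57.  42.]
wrist gauge_mark 0.9 [448.9 272.9] [ 27.9 -55.5  36. ]
wrist stop_slide 0.76 [435.7 210.5] [11.8  0.3 25. ]
```

View pics/w4.png

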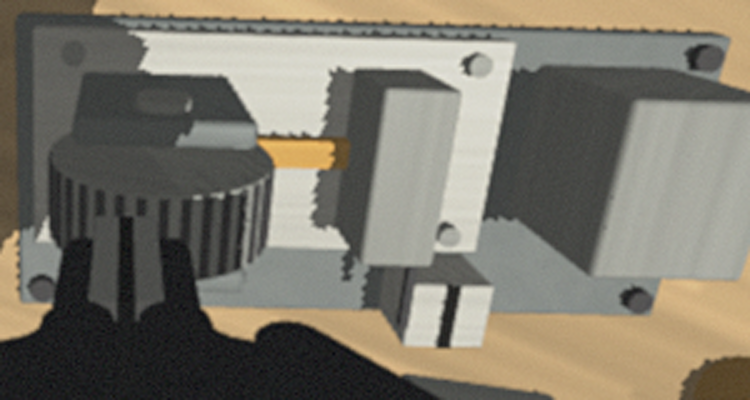

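Request:
jog_arm(targets="3 -3 -10 0 -0.8 0 -1;3 0 -6 0 0 0 -1;0 0 -2 0 0 0 -1;-2 4 -2 0 0 0 -1")

```text
time: 9.02
eef_pos: [0.5949, -0.0483, 0.0938]
tcp_rot: [-0.207, 0.978, 0.001, 0.002]
contact_force: [-2.1, -4.4, 6.3]
opening: 0.001
```

```bash
python3 -c "
from h import *
rep()"
```

```text
t 9.02 off mm [-13.1  -2.1  -4.2] f local [-3.3  3.6  6.3] toolz [ 0.004  0.003 -1.   ]
```

Good pressure (6.3 N). I'll stroke forward now.

Request:
jog_arm(targets="-3 5 -1 0 0 0 -1;-3 6 -1 0 0 0 -1;-3 6 -1 0 0 0 -1")

```text
time: 9.27
eef_pos: [0.5888, -0.0334, 0.0953]
tcp_rot: [-0.208, 0.978, -0.003, 0.005]
contact_force: [-0.9, -1.8, 4.9]
opening: 0.0
```

```bash
python3 -c "
from h import *
rep()"
```

```text
t 9.27 off mm [ 2.9 -2.  -2.7] f local [-1.3  1.5  4.9] toolz [ 0.011 -0.004 -1.   ]
```

Request:
jog_arm(targets="-3 6 -2 0 0 0 -1;-3 6 -1 0 0 0 -1;-2 5 -1 0 0 0 -1;0 0 12 0 0 0 -1;4 -12 10 0 0 0 -1;5 -13 0 0 0 0 -1;4 -13 0 0 0 0 -1;0 0 0 0 0 0 -1")

```text
time: 9.93
eef_pos: [0.594, -0.0542, 0.117]
tcp_rot: [-0.209, 0.978, -0.003, 0.005]
contact_force: [-0.5, -0.3, 0.3]
opening: 0.001
```

```bash
python3 -c "
from h import *
rep();p=look('scene');q=look('top');w=look('wrist')
a=cv2.resize(w['pixels'][150:310,270:570],None,fx=2.5,fy=2.5,interpolation=cv2.INTER_CUBIC)
cv2.imwrite('pics/w5.png',a)
a=cv2.resize(p['pixels'][190:270,270:390],None,fx=6,fy=6,interpolation=cv2.INTER_CUBIC)
cv2.imwrite('pics/c5.png',a)
"
```

```text
t 9.93 off mm [-18.3   1.   19. ] f local [-0.1  0.5  0.3] toolz [ 0.012 -0.004 -1.   ]
scene pointer 0.58 [338.9 226.1] [ 25.3 -55.3  42. ]
scene gauge_mark 0.67 [343.7 230.9] [ 26.2 -67.2  36. ]
scene stop_slide 0.8 [316.7 218.7] [16.  -4.1 25. ]
top pointer 0.71 [304.3 197.7] [ 19.8 -54.7  42. ]
top gauge_mark 0.42 [299.6 199.9] [ 32.1 -55.   36. ]
top stop_slide 0.59 [314.7 218.9] [14.9  1.  25. ]
wrist pointer 0.93 [446.9 271.1] [ 19.7 -55.6  42. ]
wrist gauge_mark 0.57 [454.4 268.6] [ 29.3 -56.5  36. ]
wrist stop_slide 0.7 [450.6 207.4] [20.4 -1.  25. ]
```

View pics/w5.png

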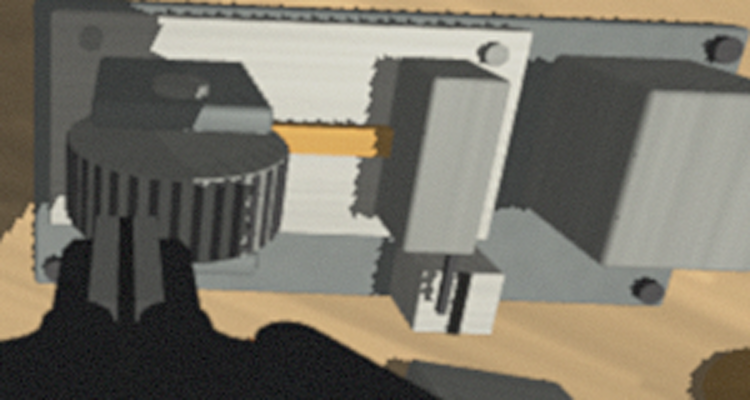

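View pics/c5.png

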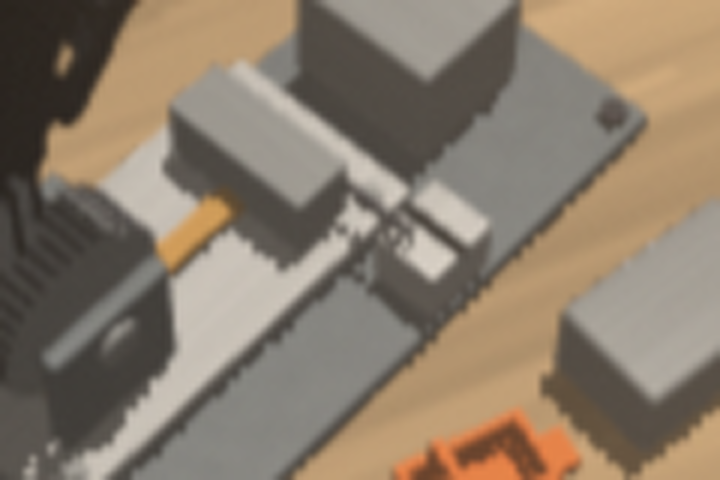

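```bash
python3 -c "
from h import *
P=np.load('P.npy')
p=read_camera('wrist')
f=lambda u,v,z:(w2l(P,onz(p,(270+(u+.5)/2.5-.5,150+(v+.5)/2.5-.5),z))*1e3).round(1)
print('tip',f(440,313,.042),'blade root',f(449,258,.045),'line',f(465,273,.036),f(459,305,.036),f(455,332,.036),'tab edges',f(415,332,.036),f(494,331,.036),f(432,265,.036),f(503,274,.036))
print(p['world_from_camera'][:3,3])
"
```

```text
tip [ 19.3 -60.   42. ] blade root [ 16.8 -36.   45. ] line [ 28.5 -46.8  36. ] [ 28.9 -60.2  36. ] [ 29.6 -71.9  36. ] tab edges [ 14.7 -72.5  36. ] [ 44.  -70.8  36. ] [ 16. -44.  36.] [ 42.4 -46.6  36. ]
[ 0.52017514 -0.08386534  0.25762035]
```

Request:
jog_arm(targets="2 0 -11 0 0 0 -1;0 0 -9 0 0 0 -1;0 0 -3 0 0 0 -1;-2 4 -2 0 0 0 -1")

```text
time: 10.92
eef_pos: [0.5955, -0.0486, 0.092]
tcp_rot: [-0.211, 0.977, -0.005, 0.008]
contact_force: [-0.8, -3.8, 7.9]
opening: -0.003
```

```bash
python3 -c "
from h import *
rep()"
```

```text
t 10.92 off mm [-13.6  -2.6  -6. ] f local [-3.2  2.1  7.9] toolz [ 0.017 -0.007 -1.   ]
```

Request:
jog_arm(targets="-3 5 0 0 0.5 0 -1;-3 6 0 0 0.5 0 -1;-3 5 -1 0 0 0 -1;-1 3 0 0 0 0 -1")

```text
time: 11.25
eef_pos: [0.5894, -0.0333, 0.0957]
tcp_rot: [-0.211, 0.977, -0.009, 0.002]
contact_force: [-1.8, -2.1, 3.8]
opening: -0.0
```

```bash
python3 -c "
from h import *
rep();w=look('wrist')
a=cv2.resize(w['pixels'][180:330,350:590],None,fx=3,fy=3,interpolation=cv2.INTER_CUBIC)
cv2.imwrite('pics/w6.png',a)
"
```

```text
t 11.25 off mm [ 2.7 -2.7 -2.3] f local [-1.3  2.5  3.8] toolz [ 0.008 -0.016 -1.   ]
wrist pointer 0.76 [445.6 281.7] [ 25.  -55.1  42. ]
wrist gauge_mark 0.61 [448.5 278.5] [ 30.1 -55.9  36. ]
wrist stop_slide 0.93 [452.1 210. ] [27.3  1.1 25. ]
```

View pics/w6.png

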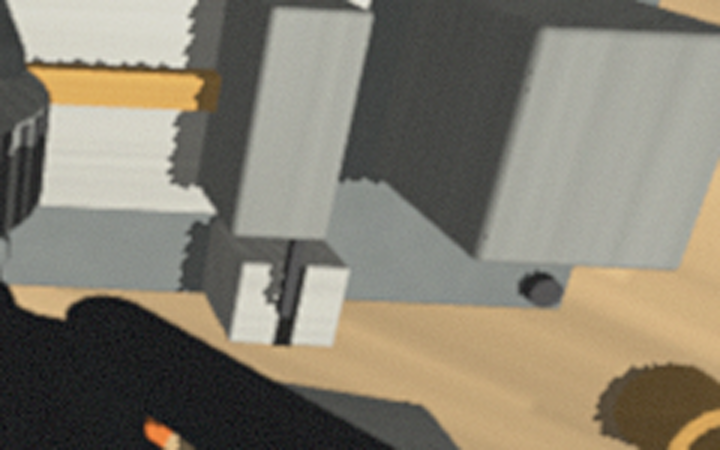

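```bash
python3 -c "
from h import *
P=np.load('P.npy')
p=read_camera('wrist')
f=lambda u,v,z:(w2l(P,onz(p,(350+(u+.5)/3-.5,180+(v+.5)/3-.5),z))*1e3).round(1)
for z in (.042,.040,.038): print('tip',z,f(288,318,z))
print('line',f(283,342,.036), 'tab',f(231,344,.036),f(335,344,.036))
"
```

```text
tip 0.042 [ 26.  -58.8  42. ]
tip 0.04 [ 27.1 -60.2  40. ]
tip 0.038 [ 28.1 -61.6  38. ]
line [ 29.2 -70.9  36. ] tab [ 14.7 -72.4  36. ] [ 44.  -70.9  36. ]
```

Request:
jog_arm(targets="0 0 12 0.5 0 0 -1;0 0 8 0.5 0 0 -1;0 0 0 0 0 0 -1")

```text
time: 11.75
eef_pos: [0.588, -0.032, 0.1138]
tcp_rot: [-0.211, 0.978, 0.003, 0.003]
contact_force: [0.9, 0.0, 0.4]
opening: -0.0
```

```bash
python3 -c "
from h import *
rep();w=look('wrist');p=look('scene')
a=cv2.resize(w['pixels'][230:310,400:500],None,fx=7,fy=7,interpolation=cv2.INTER_CUBIC)
cv2.imwrite('pics/w7.png',a)
a=cv2.resize(p['pixels'][205:255,300:380],None,fx=8,fy=8,interpolation=cv2.INTER_CUBIC)
cv2.imwrite('pics/c7.png',a)
"
```

```text
t 11.75 off mm [ 4.6 -1.8 15.8] f local [-0.3 -0.9  0.4] toolz [ 0.004  0.008 -1.   ]
wrist pointer 0.86 [433.3 268.4] [ 26.4 -55.7  42. ]
wrist gauge_mark 0.78 [430.5 261.5] [ 25.6 -52.4  36. ]
wrist stop_slide 0.88 [436.5 202.6] [26.6  0.4 25. ]
scene pointer 0.73 [339.6 225.2] [ 27.7 -54.9  42. ]
scene gauge_mark 0.85 [341.6 231.9] [ 21.8 -65.7  36. ]
scene stop_slide 0.65 [316.6 214.5] [23.3  3.  25. ]
```

View pics/w7.png

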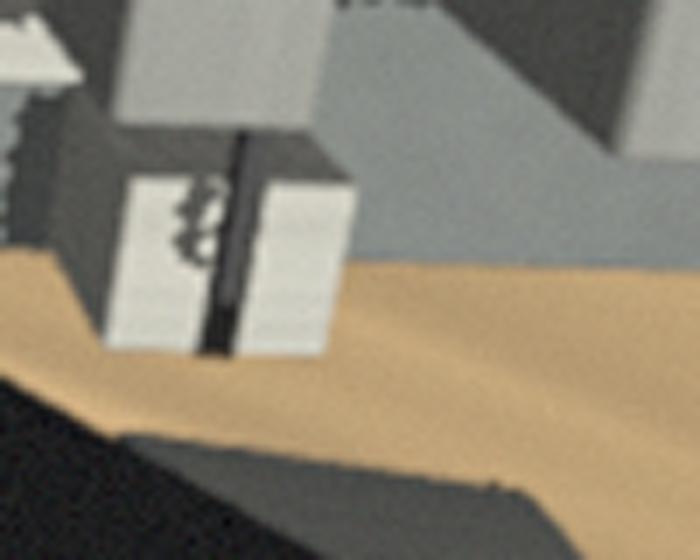

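View pics/c7.png

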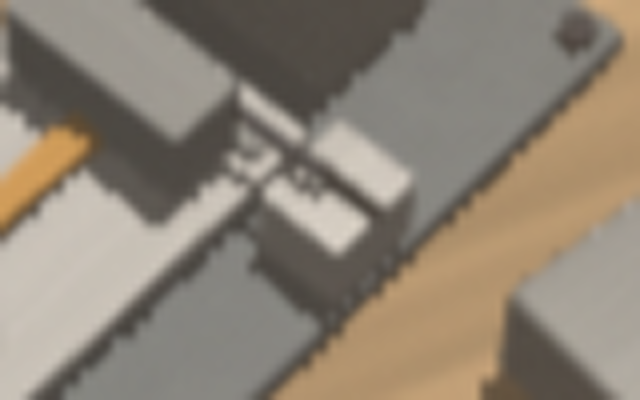

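```bash
python3 -c "
from h import *
P=np.load('P.npy')
p=read_camera('wrist')
f=lambda u,v,z:(w2l(P,onz(p,(400+(u+.5)/7-.5,230+(v+.5)/7-.5),z))*1e3).round(1)
print('cam',w2l(P,p['world_from_camera'][:3,3]))
print('tip',f(230,303,.042),f(226,303,.042),f(234,303,.042))
print('line',f(216,350,.036), 'tab',f(105,347,.036),f(326,354,.036),f(130,178,.036),f(356,183,.036))
p=read_camera('scene')
f=lambda u,v,z:(w2l(P,onz(p,(300+(u+.5)/8-.5,205+(v+.5)/8-.5),z))*1e3).round(1)
print('line',f(370,207,.036),f(318,155,.036),'tab',f(343,255,.036),f(412,182,.036),f(345,122,.036))
print('slide lead edge top',f(238,88,.055))
"
```

```text
cam [-0.08003985  0.07776409  0.25372362]
tip [ 26.1 -58.1  42. ] [ 25.6 -58.1  42. ] [ 26.6 -58.   42. ]
line [ 28.4 -69.1  36. ] tab [ 13.7 -69.1  36. ] [ 43.  -69.2  36. ] [ 13.3 -44.1  36. ] [ 42.3 -43.8  36. ]
line [ 29.8 -69.6  36. ] [ 32.4 -50.3  36. ] tab [ 15.2 -73.6  36. ] [ 42.2 -72.5  36. ] [ 44.2 -48.8  36. ]
slide lead edge top [ 24.4 -30.5  55. ]
```

Request:
jog_arm(targets="2 -5 -10 0 0 0 -1;0 -2 -7 0 0 0 -1;0 0 -1 0 0 0 -1;0 0 -1 0 0 0 -1")

```text
time: 12.58
eef_pos: [0.5909, -0.0394, 0.0937]
tcp_rot: [-0.211, 0.978, 0.003, 0.003]
contact_force: [-2.3, 0.9, 7.3]
opening: -0.004
```

```bash
python3 -c "
from h import *
rep()"
```

```text
t 12.58 off mm [-3.4 -1.7 -4.3] f local [1.7 1.8 7.3] toolz [ 0.004  0.008 -1.   ]
```

Request:
jog_arm(targets="-2 4 0 0 0 0 -1;-2 4 -1 0 0 0 -1;0 1 0 0 0 0 -1")

```text
time: 12.83
eef_pos: [0.5885, -0.0334, 0.0952]
tcp_rot: [-0.211, 0.977, 0.0, 0.003]
contact_force: [-2.3, -0.2, 5.2]
opening: -0.002
```

```bash
python3 -c "
from h import *
rep();w=look('wrist')"
```

```text
t 12.83 off mm [ 3.  -1.8 -2.8] f local [0.7 2.2 5.2] toolz [ 0.006  0.002 -1.   ]
wrist pointer 0.94 [444.5 279.5] [ 25.8 -53.7  42. ]
wrist gauge_mark 0.71 [441.9 280.7] [ 27.1 -59.   36. ]
wrist stop_slide 0.85 [450.9 210.5] [28.6  0.6 25. ]
```

Now I'll lift clear and move the wrist camera over the tab, so its height causes no sideways error.

Request:
jog_arm(targets="0 0 14 0 0 0 -1;0 0 14 0 0 0 -1;-8 20 10 0 0 0 -1;-12 30 0 0 0 0 -1;-12 30 0 0 0 0 -1;-6 16 0 0 0 0 -1;0 0 0 0 0 0 -1;0 0 0 0 0 0 -1")

```text
time: 13.7
eef_pos: [0.5474, 0.064, 0.1292]
tcp_rot: [-0.209, 0.978, 0.002, 0.002]
contact_force: [0.3, 0.1, -0.4]
opening: -0.001
```

```bash
python3 -c "
from h import *
rep();w=look('wrist');P=np.load('P.npy')
print('cam',w2l(P,w['world_from_camera'][:3,3]))
u=proj(w,l2w(P,(.028,-.058,.036)));print(u)
a,b=int(u[0])-50,int(u[1])-40
cv2.imwrite('pics/w8.png',cv2.resize(w['pixels'][b:b+80,a:a+100],None,fx=7,fy=7,interpolation=cv2.INTER_CUBIC));print(a,b)
"
```

```text
t 13.7 off mm [108.7  -0.4  31.2] f local [-0.  -0.3 -0.4] toolz [ 0.002  0.004 -1.   ]
wrist stop_slide 0.65 [321.8 196. ] [29.2 -0.4 25. ]
cam [0.0244831  0.07838709 0.27098868]
[318.50398774 256.51543302]
268 216
```

View pics/w8.png

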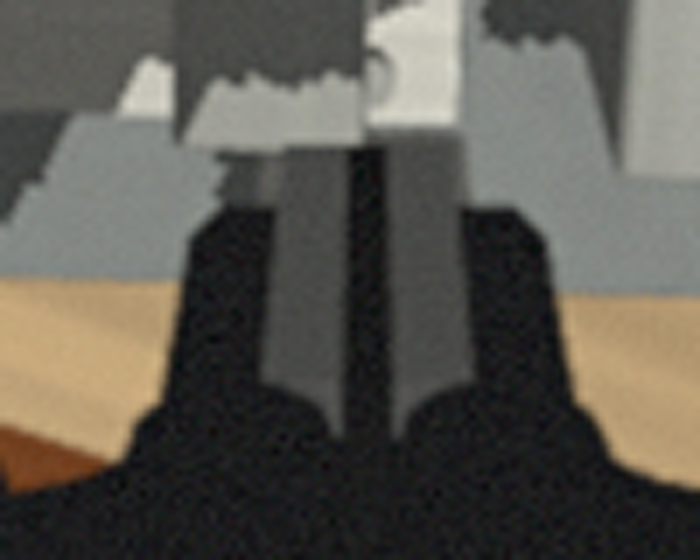

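Request:
jog_arm(targets="25 10 10 0 0 0 -1;25 10 10 0 0 0 -1;0 0 0 0 0 0 -1;0 0 0 0 0 0 -1")

```text
time: 14.23
eef_pos: [0.5983, 0.079, 0.1469]
tcp_rot: [-0.204, 0.979, 0.002, -0.002]
contact_force: [-0.1, 1.1, -0.6]
opening: -0.002
```

```bash
python3 -c "
from h import *
rep();w=look('wrist');P=np.load('P.npy')
print('cam',w2l(P,w['world_from_camera'][:3,3]))
u=proj(w,l2w(P,(.028,-.058,.036)));print(u)
a,b=int(u[0])-50,int(u[1])-40
cv2.imwrite('pics/w9.png',cv2.resize(w['pixels'][b:b+80,a:a+100],None,fx=7,fy=7,interpolation=cv2.INTER_CUBIC));print(a,b)
"
```

```text
t 14.23 off mm [103.5 -53.2  48.9] f local [ 1.  -0.3 -0.6] toolz [-0.004  0.003 -1.   ]
wrist pointer 0.74 [323.8 201.3] [ 26.2 -58.   42. ]
wrist gauge_mark 0.65 [327.4 199. ] [ 29.8 -57.6  36. ]
wrist stop_slide 0.78 [328.9 136.5] [29.6  0.4 25. ]
cam [0.01963717 0.0247389  0.289067  ]
[325.56963952 199.35668537]
275 159
```

View pics/w9.png

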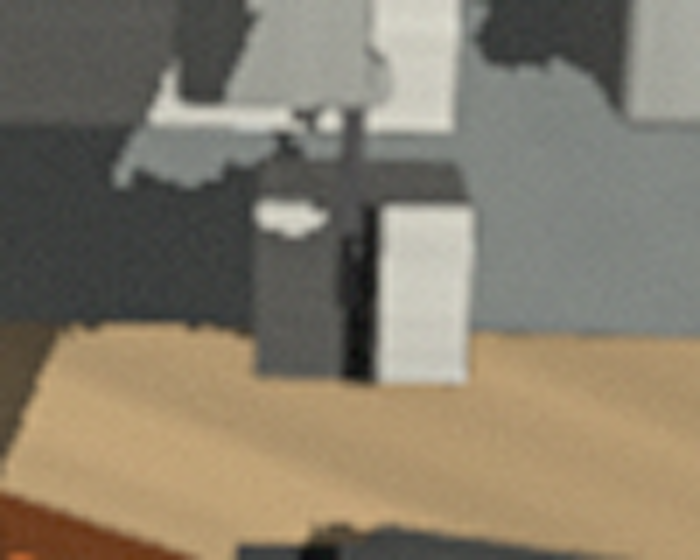

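```bash
python3 -c "
from h import *
w=read_camera('wrist')
c=w['pixels'][180:220,300:350].astype(float)
c=np.clip((c-10)*2.6,0,255)
cv2.imwrite('pics/w10.png',cv2.resize(c.astype(np.uint8),None,fx=14,fy=14,interpolation=cv2.INTER_CUBIC))
g=w['pixels'].mean(2)
for r in range(176,216,2): print(r,g[r:r+2,318:334].mean(0).round().astype(int))
"
```

```text
176 [ 88 114 170 196 162 101  82  97 159 199 200 204 202 202 202 201]
178 [104 134 157 160 133  84  76  91 142 168 166 161 162 164 165 177]
180 [132 131 131 130 113  85  78  87 116 132 131 130 130 129 132 128]
182 [100 104 102 104  98  86  80  86 101 109 109 108 107 114 114 115]
184 [80 82 84 84 80 77 80 82 82 85 83 82 80 82 83 83]
186 [79 78 78 80 76 74 81 84 80 84 84 83 83 81 80 82]
188 [104  78  81  81  78  80  78  79  75  73  82  99 107 107 109 106]
190 [148  88  87  87  83  80  81  66  41  38  94 168 198 199 194 195]
192 [ 89  85  89  89  81  78  84  67  40  42 118 180 202 199 200 198]
194 [ 85  85  86  79  63  50  52  38  18  38 122 182 196 195 194 194]
196 [ 87  86  87  85  62  39  40  29  23  43 123 179 197 194 195 193]
198 [ 88  88  90  85  63  41  36  34  15  40 124 181 198 197 196 196]
200 [ 89  88  90  85  62  43  39  30  17  47 147 200 200 199 197 198]
202 [ 88  88  92  83  60  40  39  30  22  53 154 202 200 194 197 198]
204 [ 87  88  91  85  76  50  28  21  18  49 152 200 198 196 196 197]
206 [ 86  85  90  89  84  57  24  18  20  65 155 196 194 192 192 192]
208 [ 88  89  86  91  81  56  29  25  30  70 160 199 197 194 193 193]
210 [ 86  86  89  88  79  50  19  21  26  70 154 196 192 190 189 189]
212 [ 87  85  86  88  72  46  17  20  15  64 156 199 197 194 196 195]
214 [136 134 135 126 108  92  81  80  78  99 138 160 157 159 158 155]
```

View pics/w10.png

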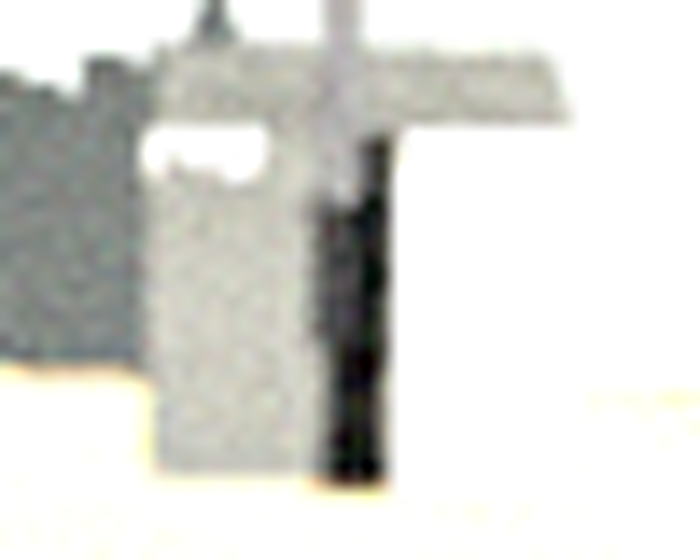

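```bash
python3 -c "
from h import *
P=np.load('P.npy');p=read_camera('wrist')
f=lambda u,v,z:(w2l(P,onz(p,(u,v),z))*1e3).round(2)
print(f(323.7,203,.042),f(325.3,209,.036),f(325.6,198,.036),f(322.3,200,.044),f(325.9,179,.045),f(324.1,178,.045))
for t in (l2w(P,(.028,-.05,.036)),l2w(P,(.028,-.07,.036))): print(proj(p,t))
"
```

```text
[ 27.08 -58.26  42.  ] [ 28.98 -66.43  36.  ] [ 28.92 -55.19  36.  ] [ 25.64 -54.65  44.  ] [ 28.33 -34.21  45.  ] [ 26.67 -33.31  45.  ]
[324.80253883 192.80884301]
[324.18792941 212.40812838]
```

Request:
jog_arm(targets="-3 -39 0 0 0 0 -1;-3 -39 0 0 0 0 -1;-2 -39 -10 0 0 0 -1;0 0 -15 0 0 0 -1;0 0 -8 0 0 0 -1;0 0 0 0 0 0 -1")

```text
time: 15.03
eef_pos: [0.5861, -0.0413, 0.1136]
tcp_rot: [-0.206, 0.979, 0.002, -0.001]
contact_force: [-0.4, 0.2, 0.4]
opening: -0.0
```

```bash
python3 -c "
from h import *
rep()"
```

```text
t 15.03 off mm [-3.3  3.5 15.6] f local [0.3 0.3 0.4] toolz [-0.002  0.003 -1.   ]
```

Request:
jog_arm(targets="3 1 -10 0 0 0 -1;0 0 -7 0 0 0 -1;0 0 -1 0 0 0 -1;0 0 -1 0 0 0 -1")

```text
time: 15.37
eef_pos: [0.5897, -0.0388, 0.095]
tcp_rot: [-0.208, 0.978, 0.0, -0.001]
contact_force: [-3.3, -2.3, 5.9]
opening: 0.002
```

```bash
python3 -c "
from h import *
rep()"
```

```text
t 15.37 off mm [-2.4 -0.9 -3. ] f local [-0.8  3.9  5.9] toolz [-0.002  0.    -1.   ]
```

Request:
jog_arm(targets="-2 4 -1 0 0 0 -1;-2 4 -1 0 0 0 -1;0 1 0 0 0 0 -1")

```text
time: 15.62
eef_pos: [0.5868, -0.0298, 0.0958]
tcp_rot: [-0.21, 0.978, -0.002, -0.001]
contact_force: [-1.5, -1.1, 3.9]
opening: -0.004
```

```bash
python3 -c "
from h import *
rep()"
```

```text
t 15.62 off mm [ 7.1 -1.6 -2.2] f local [-0.5  1.8  3.9] toolz [-0.    -0.004 -1.   ]
```

Request:
jog_arm(targets="0 0 14 0 0 0 -1;0 0 14 0 0 0 -1;5 35 10 0 0 0 -1;5 38 10 0 0 0 -1;4 38 10 0 0 0 -1;0 0 0 0 0 0 -1;0 0 0 0 0 0 -1;0 0 0 0 0 0 -1")

```text
time: 16.28
eef_pos: [0.601, 0.0924, 0.1553]
tcp_rot: [-0.21, 0.978, 0.002, 0.003]
contact_force: [0.0, -0.7, 0.0]
opening: 0.0
```

```bash
python3 -c "
from h import *
rep();w=look('wrist');P=np.load('P.npy')
print('cam',w2l(P,w['world_from_camera'][:3,3]))
u=proj(w,l2w(P,(.028,-.058,.036)));print(u)
a,b=int(u[0])-25,int(u[1])-20
cv2.imwrite('pics/w11.png',cv2.resize(w['pixels'][b:b+40,a:a+50],None,fx=14,fy=14,interpolation=cv2.INTER_CUBIC));print(a,b)
g=w['pixels'].mean(2);c=int(u[0])
print(c-8)
for r in range(b-4,b+38,2): print(r,g[r:r+2,c-8:c+9].mean(0).round().astype(int))
"
```

```text
t 16.28 off mm [114.9 -60.8  57.3] f local [-0.7  0.2  0. ] toolz [ 0.005  0.006 -1.   ]
wrist pointer 0.89 [315.7 186.7] [ 29.5 -54.9  42. ]
wrist gauge_mark 0.73 [315.3 185.9] [ 29.  -55.8  36. ]
wrist stop_slide 0.9 [322.5 129. ] [34.1 -2.1 25. ]
cam [0.03023463 0.01843715 0.29677714]
[314.18629274 188.00336587]
289 168
306
164 [200 202 204 196 146  86 106 123 166 160  81  75 136 189 205 200 201]
166 [133 116 118  99  80  94 103 110 134 122  77  75 123 160 165 161 161]
168 [ 96  60  56  61 101 131 129 130 125 102  78  78 108 130 130 128 130]
170 [ 81  68  70  79 100 110 114 113 110  93  75  79 103 122 123 122 120]
172 [85 83 85 81 82 78 80 81 81 77 78 79 80 80 81 80 83]
174 [78 82 83 82 82 81 79 80 82 81 80 78 80 82 81 79 79]
176 [161 157 156 158 156 156 127  71  52  70  78  74 107 130 125 121 120]
178 [196 194 197 196 199 192 146  62  37  65  78  94 163 202 202 199 200]
180 [188 187 190 191 193 166 104  48  40  66  76  93 161 198 197 196 194]
182 [187 188 188 188 191 193 150  56  47  71  76  90 157 194 192 192 191]
184 [183 183 194 193 194 178 123  44  43  72  76  98 164 197 192 195 194]
186 [141 106 124 155 182 182 152  75  49  74  80  84 112 128 155 180 192]
188 [ 88  84  83  84  87  88  74  43  48  64  53  58  76  85  86  88 108]
190 [88 87 88 87 88 89 72 35 38 45 36 54 78 88 87 87 85]
192 [88 87 88 84 88 88 72 33 20 22 26 56 82 86 89 88 83]
194 [86 89 85 89 87 88 72 33 20 20 24 57 81 86 86 86 84]
196 [86 88 87 85 87 89 72 31 24 18 23 54 83 88 88 87 83]
198 [82 87 86 86 85 88 71 23 17 19 29 56 81 87 84 84 83]
200 [101  96  92  84  84  85  66  32  23  22  31  71  94  93  91  87  88]
202 [144 139 137 130 130 131 129 128 128 127 127 131 139 135 135 132 133]
204 [144 145 145 145 144 145 145 146 145 143 146 142 144 144 143 143 141]
```

View pics/w11.png

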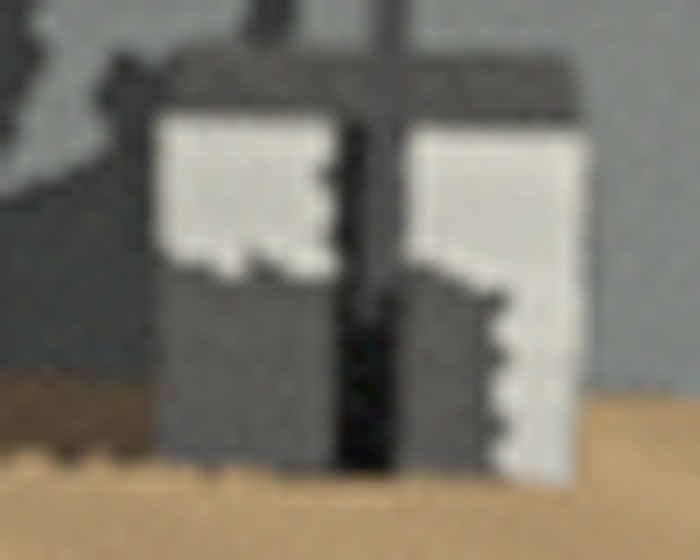

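```bash
python3 -c "
from h import *
P=np.load('P.npy');p=read_camera('wrist')
f=lambda u,v,z:(w2l(P,onz(p,(u,v),z))*1e3).round(2)
print('blade',f(315.9,188,.043),f(316.1,182,.044),f(316.6,165,.045),'line',f(314.8,195,.036),f(315.1,184,.036))
g=p['pixels'].mean(2)
for r in range(174,202,2): print(r,g[r:r+2,297:334].mean(0).round().astype(int))
t=read_camera('top');s=read_camera('scene')
a=cv2.resize(s['pixels'][205:255,300:380],None,fx=8,fy=8,interpolation=cv2.INTER_CUBIC);cv2.imwrite('pics/c12.png',a)
"
```

```text
blade [ 27.98 -54.31  43.  ] [ 28.   -48.13  44.  ] [ 27.99 -31.67  45.  ] line [ 27.08 -63.57  36.  ] [ 27.06 -52.31  36.  ]
174 [110  75  60  60  58  62  74  82  81  81  83  84  85  84  81  80  80  83
  82  80  80  78  78  83  84  79  82  82  82  82  85  84  82  82 103 125
 128]
176 [ 84  59  59  60  58  70  85  87  83  84  81  80  82  83  80  83  79  77
  80  80  79  80  76  81  81  81  83  80  80  79  82  85  82  84  92 116
 131]
178 [106  61  59  59  68 136 175 173 170 170 170 167 168 167 168 173 171 134
  60  57  73  78 102 142 162 156 154 152 147 143 137 136 136 137 134 130
 126]
180 [ 96  63  59  57  74 152 197 196 192 192 192 194 196 197 198 197 172 104
  34  46  73  79 114 176 203 203 202 202 201 204 204 202 202 205 205 166
 122]
182 [ 60  62  59  56  72 150 192 189 188 189 188 189 187 190 191 195 168  97
  32  50  74  76 108 168 199 195 194 196 196 195 196 196 198 199 197 160
 120]
184 [ 60  59  58  60  74 151 194 188 187 186 187 189 188 188 191 192 188 136
  45  55  78  78 113 169 196 192 190 191 192 192 192 193 193 196 196 167
 127]
186 [ 63  61  61  59  71 141 178 189 1
[... 509 characters left out ...]
28  27  32  37  65  87  88  88  83  85 128 180 198 198 199 202 184 146
 126]
194 [ 63  61  60  60  69  82  88  85  85  87  85  85  85  86  86  87  86  69
  25  19  26  29  65  90  86  85  84 107 165 196 195 192 196 197 173 136
 126]
196 [ 67  66  67  62  72  83  88  90  89  88  90  88  88  86  88  88  88  70
  26  19  16  27  69  88  87  82  88 156 196 195 193 194 194 195 167 121
 116]
198 [ 67  66  68  67  74  80  86  84  87  84  87  88  86  86  86  85  83  61
  23  26  19  26  66  90  86  83  85 125 176 193 192 193 192 194 168 134
 134]
200 [ 70  65  81  91  86  81  86  83  88  85  86  85  86  86  84  85  81  56
  26  19  15  34  71  88  86  81  88 154 194 193 192 190 190 190 163 139
 148]
```

View pics/c12.png

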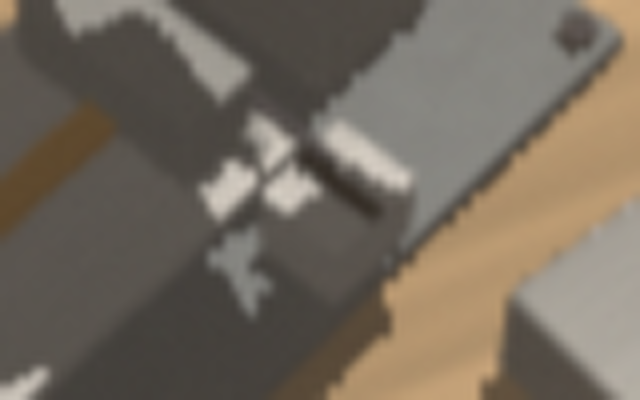

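Request:
jog_arm(targets="-4 -40 0 0 0 0 -1;-4 -40 0 0 0 0 -1;-4 -40 -12 0 0 0 -1;-1 -8 -15 0 0 0 -1;0 0 -13 0 0 0 -1;0 0 0 0 0 0 -1;0 0 0 0 0 0 -1")

```text
time: 17.22
eef_pos: [0.5875, -0.0458, 0.115]
tcp_rot: [-0.207, 0.978, 0.002, 0.004]
contact_force: [0.3, -0.1, 1.2]
opening: 0.001
```

```bash
python3 -c "
from h import *
rep()"
```

```text
t 17.22 off mm [-8.1  3.8 17. ] f local [-0.2 -0.2  1.2] toolz [ 0.008  0.005 -1.   ]
```

Request:
jog_arm(targets="0 9 -8 0 0 0 -1;1 2 -5 0 0 0 -1;0 0 0 0 0 0 -1;0 0 0 0 0 0 -1")

```text
time: 17.55
eef_pos: [0.5895, -0.0326, 0.1025]
tcp_rot: [-0.207, 0.978, 0.001, 0.005]
contact_force: [-0.2, -1.2, 0.7]
opening: 0.001
```

```bash
python3 -c "
from h import *
rep()"
```

```text
t 17.55 off mm [ 3.4 -3.   4.5] f local [-1.   0.6  0.7] toolz [ 0.01   0.005 -1.   ]
```

Request:
jog_arm(targets="0 0 -5 0 0 0 -1;0 0 -4 0 0 0 -1;0 0 -1 0 0 0 -1")

```text
time: 17.8
eef_pos: [0.5907, -0.0319, 0.0945]
tcp_rot: [-0.209, 0.978, 0.0, 0.006]
contact_force: [-2.9, -1.2, 6.0]
opening: 0.001
```

```bash
python3 -c "
from h import *
rep()"
```

```text
t 17.8 off mm [ 3.6 -4.4 -3.5] f local [-0.   3.2  6. ] toolz [ 0.012  0.003 -1.   ]
```

Request:
jog_arm(targets="0.5 -2 -1 0 0 0 -1;0.5 -1.5 0 0 0 0 -1")

```text
time: 17.97
eef_pos: [0.5918, -0.0348, 0.095]
tcp_rot: [-0.21, 0.978, 0.0, 0.006]
contact_force: [-2.5, 0.2, 4.8]
opening: 0.002
```

```bash
python3 -c "
from h import *
rep()"
```

```text
t 17.97 off mm [ 0.5 -4.3 -3. ] f local [1.1 2.2 4.8] toolz [ 0.011  0.003 -1.   ]
```

Moved −3 mm. I'll lift and check again from above the tab.

Request:
jog_arm(targets="0 0 14 0 0 0 -1;0 0 14 0 0 0 -1;4 35 15 0 0 0 -1;3 38 15 0 0 0 -1;3 38 10 0 0 0 -1;0 6 0 0 0 0 -1;0 0 0 0 0 0 -1;0 0 0 0 0 0 -1;0 0 0 0 0 0 -1")

```text
time: 18.72
eef_pos: [0.602, 0.0857, 0.1641]
tcp_rot: [-0.207, 0.978, 0.002, 0.007]
contact_force: [0.2, -1.1, 0.0]
opening: -0.002
```

```bash
python3 -c "
from h import *
rep();w=look('wrist');P=np.load('P.npy')
print('cam',w2l(P,w['world_from_camera'][:3,3]))
u=proj(w,l2w(P,(.028,-.058,.036)));print(u)
a,b=int(u[0])-25,int(u[1])-20
cv2.imwrite('pics/w13.png',cv2.resize(w['pixels'][b:b+40,a:a+50],None,fx=14,fy=14,interpolation=cv2.INTER_CUBIC));print(a,b)
g=w['pixels'].mean(2);c=int(u[0])
print(c-8)
for r in range(b-4,b+38,2): print(r,g[r:r+2,c-8:c+9].mean(0).round().astype(int))
"
```

```text
t 18.72 off mm [108.3 -59.1  66.1] f local [-1.1  0.2  0. ] toolz [ 0.013  0.007 -1.   ]
wrist pointer 0.61 [320.6 185.7] [ 27.4 -55.5  42. ]
wrist gauge_mark 0.68 [322.9 185.4] [ 29.8 -56.9  36. ]
wrist stop_slide 0.79 [325.7 128. ] [30.8 -1.1 25. ]
cam [0.02442149 0.02123778 0.30501703]
[321.09003488 186.41985085]
296 166
313
162 [184 184 161 113  84  92 146 178 144  85  82 130 179 195 197 196 194]
164 [179 181 184 147  91 130 178 192 152  82  76 145 188 190 188 189 188]
166 [ 63  78 105 120 118 118 122 123 106  75  76 112 137 134 131 133 134]
168 [ 65  74 104 121 123 123 124 116  94  78  77 106 125 128 124 127 123]
170 [75 77 73 81 86 86 86 86 83 77 80 84 90 93 89 90 90]
172 [80 80 78 74 75 76 80 82 80 76 79 80 82 81 80 83 81]
174 [110 111 110 108 108  96  79  70  75  79  78  78  94  97  92  92  91]
176 [193 191 190 190 193 188 140  67  60  77  70  77 151 188 187 185 183]
178 [189 188 189 192 193 169 104  53  62  78  68  90 163 198 197 196 198]
180 [185 185 186 187 172 126  68  47  65  78  68  94 162 191 192 192 189]
182 [191 162 148 173 176 142  76  55  72  78  63  92 160 192 191 188 188]
184 [125 105  82  84  84  85  69  57  71  76  66 114 173 196 194 193 194]
186 [ 84  84  84  86  88  87  69  45  47  59  62 122 181 196 195 193 195]
188 [ 87  85  89  86  87  90  70  35  27  31  44 122 181 195 194 194 193]
190 [ 82  86  82  85  87  88  70  34  20  20  42 125 184 193 191 193 193]
192 [ 85  84  85  83  85  88  71  32  18  17  53 149 195 190 189 189 188]
194 [ 86  87  84  86  86  87  71  30  26  22  52 149 195 192 189 188 188]
196 [ 84  82  83  85  85  88  65  24  17  18  52 147 191 188 186 189 186]
198 [ 94  97  96  96  96  98  78  32  20  29  65 143 182 181 179 184 182]
200 [137 140 138 140 140 141 131 126 124 126 124 132 139 138 140 144 144]
202 [143 143 142 144 142 141 144 141 144 143 140 142 141 140 140 139 139]
```

View pics/w13.png

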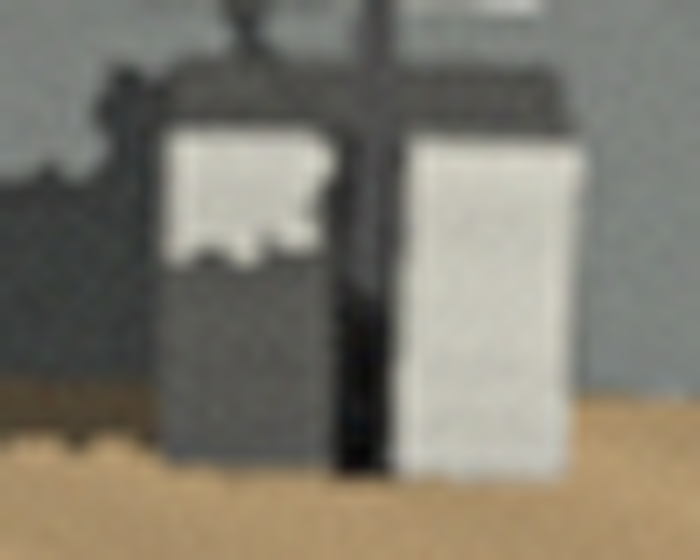

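The blade now sits centred over the line. I'll do one overall check, then hand in.

```bash
python3 -c "
from h import *
p=read_camera('scene');cv2.imwrite('pics/s14.png',p['pixels']);a=cv2.imread('pics/scene0.png')
for n in ['funnel','valve_knob','anvil_block','scraper','bushing','clip_a_center']:
    print(n,[(round(r['p'],2),np.round(r['uv'],0)) for r in spot_in(n,p)[:2]])
rep()"
```

```text
funnel [(0.96, array([280., 338.])), (0.62, array([316., 213.]))]
valve_knob [(0.81, array([366., 165.]))]
anvil_block [(0.79, array([379., 241.]))]
scraper [(0.89, array([225., 240.]))]
bushing [(0.54, array([408., 204.]))]
clip_a_center [(0.62, array([290., 187.]))]
t 19.27 off mm [108.4 -59.5  66.7] f local [-0.7  1.  -0.5] toolz [ 0.014  0.007 -1.   ]
```

View pics/s14.png

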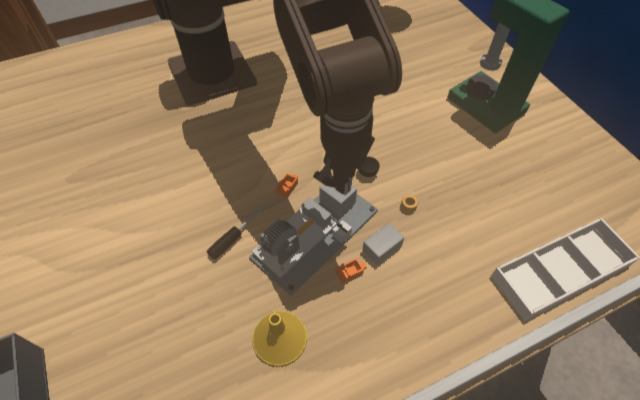

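The scene view shows every bystander where it started: funnel (280,338), anvil (380,242), clips (288,184) and (350,270), bushing (409,204). The gripper is hovering clear of everything.

```bash
python3 -c "
from plant import *
print(sign_off())"
```

```text
the job is handed in; nothing more can be done
None
```

The pointer now stands over the middle of the gauge line, and I handed the job in at about 19 s with the finger lifted clear.

- **What I did:** I rolled the wheel towards the end block with the shut fingertips: four longer strokes, then two short ones. That left the pointer about 0.9 mm past the middle of the line. One stroke back of about 3 mm of rim, against the closing direction you asked for, centred it. The robot moved the slide only through the wheel.
- **Pointer check:** In the last close-up, taken with the wrist camera roughly above the tab, the blade centre was about 0.2 mm from the line centre (the line is ±2.5 mm). I measured that by hand from the pixels. The network's own marks in the same picture put the pointer about 2.4 mm short of the line, but they had jumped by several mm between shots, so I went by the pixels.
- **Other checks:** All the loose things are where they started. The wrist force readings were about zero after the lift.
- **A slip on the way:** One descent in the second stroke pressed too hard, about 17 N vertically with about 12 N sideways. That was enough to bottom the sprung plate; I backed off at once, and it is well under the limits.

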